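# Set the parcel gauge to the pinned stop

## Task

Set the packing counter's parcel gauge for the next box: with the fingertips press down the rubber pad in the middle of the gauge's slider to free its brake and, keeping the pad pressed, push the slider along the rail until it is up against the stop that carries the round-headed pin (not the plain stop). Then let the pad spring up again. Pick nothing up, and leave the mug, bowl, duck and carton where they stand.

Things in the scene. Friction and masses are not known exactly. Their poses are not given: they have to be found in the camera images.
- gauge: Fixed parcel gauge: plywood board 160 x 460 x 18 mm with an aluminium rail (50 mm wide, 440 long, top 30 mm above the table) along its y axis. Origin on the table, under the middle of the rail; x points across the rail to the side with the ruler ticks (board spans x -50 to +110 mm), z up. A wooden end fence 12 mm thick, up to 62 mm above the table, stands at y = -222 mm, x 28 to 108 mm.
- slider (a joint): Position (m) of the dark steel slider along the gauge's +y from the rail's middle. A saddle 84 mm long, 48 mm wide; at each end an ear 14 mm thick rises to 75 mm above the table; the 56 mm gap between them is open sideways, the pad is its floor. A fence blade 5 mm thick, 62 mm above the table, sticks out to 103 mm in the gauge's +x.
- slider_mid (a point): Middle of the slider along and across the rail, 31 mm above the table, below the pad; moves with the slider. Up against a stop, it is 52 mm from that stop's origin along the rail (42 mm half slider + 10 mm half stop).
- pad (a joint): How far (m) the rubber pad in the middle of the slider is pressed down: 0 up (brake on), 0.008 fully down. Sprung: about 11 N to start it, 13.5 N fully down; it springs up when let go. Up, the brake holds the slider against about 16 N; from about 0.001 on the slider is free (about 1 N) and a fingertip pushing on the inside of an ear moves it.
- pad_top (a point): Centre of the pad's top face, 58 mm above the table when up, 17 mm below the tops of the ears. The pad is 40 mm across the rail and 52 mm along it.
- stop_pin: The marked stop: a steel block clamped fixed on the rail, 58 mm across the rail, 20 mm along it, 30 mm high (top 60 mm above the table), that carries an upright pin 8 mm thick with a round 16 mm head, top 90 mm above the table. Origin at the centre of the block's underside, on the rail's top (30 mm above the table). It is at one side or the other of the slider.
- stop_plain: The other stop: the same steel block without a pin, fixed on the rail at the other side of the slider. Origin likewise.
- mug: White mug, 76 mm wide, 85 mm high, on the table at the robot's side of the gauge. Origin at the centre of its underside. Leave it.
- bowl: Blue bowl, 110 mm wide, 50 mm high, beyond the gauge. Origin at the centre of its underside. Leave it.
- duck: White ceramic duck, 50 mm wide, 64 mm high, close to the board at the robot's side. Origin at the centre of its underside. Leave it.
- carton: Cardboard box 80 x 80 x 70 mm beyond the gauge. Origin at the centre of its underside. Leave it.

How it is judged:
On the way, in this order (a step that is already met when the one before it is completed fails the run):
1. the pad is pressed down while the slider is still where it was (value of joint pad above 0.002 m and distance of slider_mid from where it was at the start of the episode below 0.015 m), for 0.05 s.
2. the slider is up against the pinned stop (horizontal distance between slider_mid and stop_pin below 0.056 m), for 0.05 s.
At the end, for the whole second after the job is handed in: The slider is against the pinned stop (middle of slider within 56 mm of the stop's middle, i.e. gap under 4 mm), at rest, its pad up again (pressed less than 1 mm), and the mug, bowl, duck and carton are within 20 mm of where they stood (horizontal distance between slider_mid and stop_pin below 0.056 m and value of joint pad below 0.001 m and velocity of joint slider between -0.01 and 0.01 m/s and distance of each of mug, bowl, duck, carton from where it was at the start of the episode below 0.02 m); the robot touches nothing.
It fails at once if the slider is forced along with its brake on (faster than 30 mm/s with the pad pressed less than 0.5 mm) (value of joint pad below 0.0005 m and (velocity of joint slider above 0.03 m/s or velocity of joint slider below -0.03 m/s)).
It fails at once if the mug, bowl, duck or carton is picked up or moved by more than 20 mm (distance of any of mug, bowl, duck, carton from where it was at the start of the episode above 0.02 m).
It also fails if it takes over 32 s, if anything falls off the work surface, if the arm or the gripper's body presses on something with over 40 N, if the wrist force passes 120 N, or if a joint passes its speed limit or range.

## Robot

A 6-joint arm with a two-finger parallel gripper is mounted at the origin on the work surface. World frame = base frame: x ahead of the robot, y to its left, z up, the work surface at z = 0. Lengths are in m, angles in rad, forces in N, time in s.
With the tool pointing down it reaches from about 0.35 to 0.975 m from the base axis. Payload 4.9 kg.
Tool frame: the origin (TCP) lies on the front face of the gripper's body, between the roots of the fingers; the fingertips stand ctrl.finger_overhang ahead of it and the grasp point (between the pads) lies 54 mm ahead of it (ctrl.finger_overhang is the distance from the TCP to the fingertips, in m); z points along the fingers, y is the line along which they close (so a half turn about z gives the same grasp; the last joint's range is limited). The gripper opens to 85 mm and grips with 20 to 120 N. Pads are 22 mm wide; open, the fingers measure 114 mm over their backs; the gripper's body (76 mm by 85 mm) begins 54 mm behind the grasp point. The pads swing forward as they close: fully open they stand 13 mm farther back than shut.
Start: joints at [1.038, 0.053, 1.613, -0, 1.476, -0.119], TCP at [0.251, 0.572, 0.304] pointing down, gripper open.
Joint ranges: [-3.01, 3.01], [-1.01, 2.22], [0.06, 2.58], [-1.02, 4.17], [0.09, 2.62], [-3.14, 3.14]. Speed limits (rad/s): [2.57, 2.57, 3.14, 3.14, 3.14, 3.14].

## Interface

Orientations are given as a rotation vector (axis times angle).
In Python, from station import ctrl, vision gives the robot as it stands. The module is installed in compiled form; this text tells all that it offers.
- The arm moves only by the tool drive_tool, never from a script. Its argument "rows" is a list of rows, each a list of 2 entries, a list of its own where there are three numbers: the shift along the tool's x, y, z in m, then the turn about the tool's z in rad. A call has 1 to 10 rows; each row shifts and turns the commanded pose from where the row before left it, along the tool's axes as they then stand; what a row does not reach is not made up. A row lasts 1/10 s, in which the tool goes at most 50 mm and 8.59 degrees, less where a joint would pass 70% of its speed; a pose out of reach is approached as far as the arm can. A call with a gripper value outside its range is refused whole. "jaw" is the closure, from 0 (fully open) to 1 (shut), set as the call begins (left out, the last holds). The fingers move at their own pace and stop on an object; "grip_force" is the grip in N (left out, the last holds). Time passes only in rows, so rows that do not move let the fingers close. It gives the time, the measured TCP pose, the force, the opening and the grip force at its end, in the units of the state.
- ctrl.get_obs(): the state, without advancing time (a new reading comes with each control period).
- vision.get_image(name): name is "side" or "top" or "wrist"; returns a dict with "image" (384x512x3 uint8, blue, green, red), "vertical_fov" (degrees; the focal length in pixels is half the picture's height over the tangent of half this angle, whatever the lens; pixels are square), "cx", "cy" (the principal point, pixels), "R" (3x3) and "t" (3): a world point X has camera coordinates R X + t. Camera axes: x right, y down, z forward; pixel columns grow to the right and rows downward; lengths in m; the calibration is good to about 2 mm. A picture is of the moment at which its call begins. There is no depth.
- ctrl.finish_job(): hands the job in; it is judged then, once.
The state is a dict: "t": time; "q": joint angles; "dq": joint speeds; "effort": joint torques, N m; "tool_pos": TCP position; "tool_rot": TCP orientation; "contact_force": force on the tool from outside, world axes, zero at the start; "wrist_torque": the same for the moment, N m; "opening": finger opening in m; "grip_force": force on a finger pad.
Only numpy, scipy, OpenCV 4.12 (cv2) and the standard library are available. Lean on these libraries where they do the work, as an engineer would, in place of code of your own. Each camera call takes 0.05 s, during which the arm holds its last target. There are 200 camera calls.

## Working session

There is one attempt and no reset: what is moved stays moved. The work goes in short steps, Python scripts to look and compute and a tool call to move; the robot and the scene stay as the last step left them, time stands still between calls to the robot, and variables do not carry over. Pictures are saved under pics/ and viewed, at most 10 in all, crops included, and the job is handed in when it is done.

Besides the shell and the picture viewer there is one more tool, called after "Request:" as name(argument=value, ...), one argument or row to a line, values as JSON. drive_tool: Moves the arm, as the interface text tells. Its arguments: {"type":"object","properties":{"rows":{"type":"array","items":{"type":"array"}},"jaw":{"type":"number"},"grip_force":{"type":"number"}},"required":["rows"]}

```bash
mkdir -p pics
python3 - <<'E'
from station import ctrl, vision
import cv2, numpy as np, pickle
o=ctrl.get_obs(); print({k:np.round(v,3) for k,v in o.items()}, ctrl.finger_overhang)
ims={}
for n in ("top","side"):
    d=vision.get_image(n); ims[n]=d; cv2.imwrite(f"pics/{n}0.png",d["image"]); print(n,d["vertical_fov"],d["cx"],d["cy"],np.round(d["R"],3).tolist(),np.round(d["t"],3))
pickle.dump(ims,open("ims0.pkl","wb"))
E
```

```text
{'t': np.float64(0.0), 'q': array([ 1.038,  0.053,  1.614,  0.   ,  1.476, -0.119]), 'dq': array([0.   , 0.   , 0.001, 0.   , 0.   , 0.001]), 'effort': array([ 1.0000e-03, -3.9369e+01, -3.7017e+01, -0.0000e+00,  7.0000e-03,
        0.0000e+00]), 'tool_pos': array([0.251, 0.572, 0.303]), 'tool_rot': array([-6.450e-01, -3.074e+00,  3.000e-03]), 'contact_force': array([-0.52 ,  0.549,  0.436]), 'wrist_torque': array([ 0.032, -0.011, -0.015]), 'grip_force': np.float64(0.0), 'opening': np.float64(0.085)} 0.0726
top 42.14833682833573 244.9707324019696 195.4451910480816 [[0.003, -0.999, 0.041], [-0.983, -0.01, -0.181], [0.181, -0.04, -0.983]] [-0.005  0.623  0.861]
side 52.259065686142435 248.7898153564614 191.37239763814569 [[0.741, -0.671, -0.022], [-0.395, -0.41, -0.822], [0.543, 0.618, -0.569]] [-0.452  0.309  0.485]
```

View pics/top0.png

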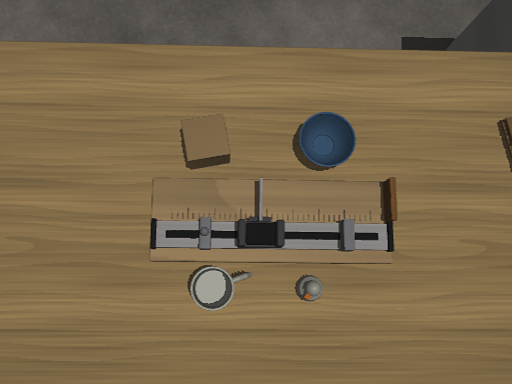

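View pics/side0.png

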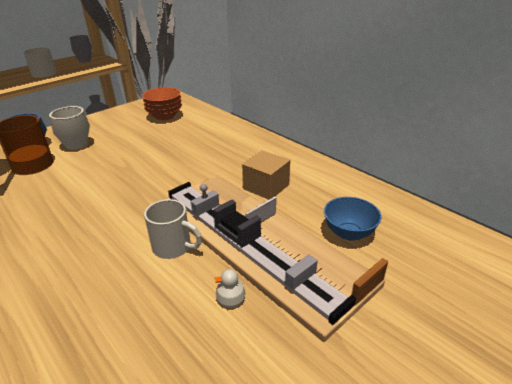

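The pinned stop is the left one in the top view (~(205,232)). The slider is at ~(262,233) and the plain stop at ~(348,235). So the push goes toward world +y. Next I cast rays for positions.

```bash
cat > h.py <<'E'
import numpy as np
def ray(d,u,v,z):
    f=d["image"].shape[0]/2/np.tan(np.radians(d["vertical_fov"])/2)
    R,t=np.array(d["R"]),np.array(d["t"])
    c=-R.T@t; r=R.T@np.array([(u-d["cx"])/f,(v-d["cy"])/f,1.])
    return c+r*(z-c[2])/r[2]
E
python3 - <<'E'
import pickle,cv2,numpy as np
from h import ray
d=pickle.load(open("ims0.pkl","rb"))["top"]
for n,u,v,z in [("railL",151,233,.03),("railR",393,236,.03),("boardTL",153,178,.018),("boardBL",150,262,.018),("boardTR",391,181,.018),("boardBR",393,263,.018),("slider",262,233,.075),("pin",205,231,.09),("pinstop",205,233,.06),("plain",348,235,.06)]:
    print(n,np.round(ray(d,u,v,z),4))
c=cv2.resize(d["image"][165:315,140:340],None,fx=4,fy=4,interpolation=cv2.INTER_CUBIC); cv2.imwrite("pics/crop.png",cv2.convertScaleAbs(c,alpha=1.7))
E
```

```text
railL [0.5555 0.1729 0.03  ]
railR [ 0.5532 -0.2821  0.03  ]
boardTL [0.6627 0.1748 0.018 ]
boardBL [0.5027 0.1745 0.018 ]
boardTR [ 0.6623 -0.2877  0.018 ]
boardBR [ 0.5031 -0.2835  0.018 ]
slider [ 0.5522 -0.0303  0.075 ]
pin [0.5534 0.0706 0.09  ]
pinstop [0.5531 0.0717 0.06  ]
plain [ 0.5514 -0.1887  0.06  ]
```

View pics/crop.png

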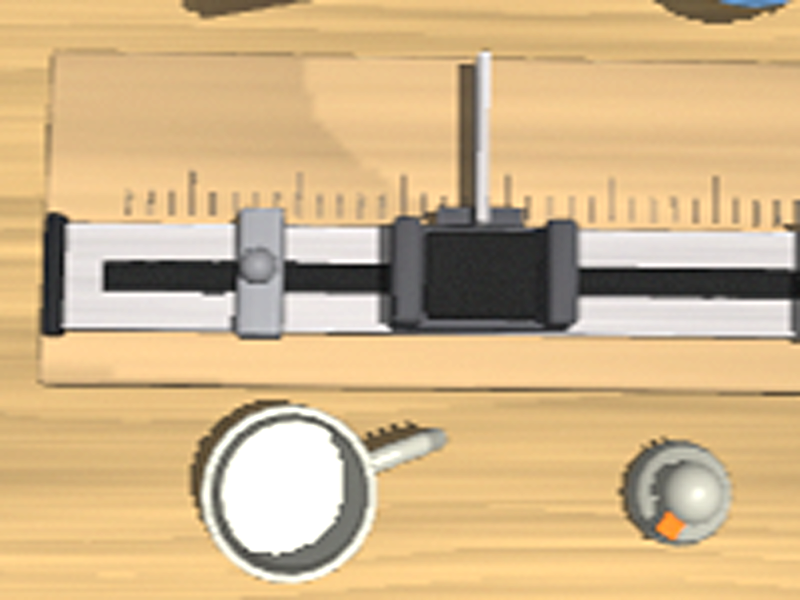

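The crop shows the ears at u≈398–578, with the pad and blade centred at about (486,270). That puts the slider at (0.553, −0.030). The stop is at y≈0.071, so travel is about +48 mm in y. The rail is parallel to world y to within 0.3°. I'll shut the fingers, turn the tool to line up with the rail, and move above the slider.

Request:
drive_tool(
  rows=[
    [[0, 0, 0], -0.1376],
    [[0, 0, 0], -0.1376],
    [[0, 0, 0], -0.1376],
    [[-0.01, -0.02, 0], 0],
    [[-0.018, -0.036, 0], 0],
    [[-0.018, -0.036, 0], 0],
    [[-0.018, -0.036, 0], 0],
    [[-0.018, -0.036, 0], 0],
    [[-0.018, -0.036, 0], 0],
    [[-0.018, -0.036, 0], 0],
  ],
  jaw=1,
  grip_force=40,
)

```text
t: 1.1
tool_pos: [0.3693, 0.3345, 0.3034]
tool_rot: [-0.001, -3.141, 0.001]
contact_force: [0.7, 1.1, 0.9]
opening: 0.0001
grip_force: 0.0
```

Request:
drive_tool(
  rows=[
    [[-0.018, -0.036, 0], 0],
    [[-0.018, -0.036, 0], 0],
    [[-0.018, -0.036, 0], 0],
    [[-0.018, -0.036, 0], 0],
    [[-0.018, -0.036, 0], 0],
    [[-0.018, -0.036, 0], 0],
    [[-0.018, -0.036, 0], 0],
    [[-0.018, -0.036, 0], 0],
    [[-0.018, -0.036, 0], 0],
    [[0, 0, 0], 0],
  ],
)

```text
t: 2.1
tool_pos: [0.5318, 0.0084, 0.3033]
tool_rot: [-0.01, -3.141, 0.002]
contact_force: [-0.7, -0.2, 1.4]
opening: -0.0
grip_force: 0.0
```

Request:
drive_tool(
  rows=[
    [[-0.011, -0.019, 0.02], 0],
    [[-0.011, -0.019, 0.03], 0],
    [[0, 0, 0.04], 0],
    [[0, 0, 0.03], 0],
    [[0, 0, 0], 0],
    [[0, 0, 0], 0],
  ],
)

```text
t: 2.7
tool_pos: [0.5523, -0.0255, 0.1838]
tool_rot: [-0.001, -3.14, -0.001]
contact_force: [-0.7, -0.8, 0.8]
opening: -0.0002
grip_force: 0.0
```

Run:
```python
from station import ctrl, vision
import cv2, numpy as np
o=ctrl.get_obs(); print(o["tool_pos"],o["contact_force"],ctrl.finger_overhang)
w=vision.get_image("wrist"); s=vision.get_image("side")
c=cv2.resize(s["image"][100:300,140:340],(600,600),interpolation=cv2.INTER_CUBIC)
cv2.imwrite("pics/w1.png",cv2.convertScaleAbs(w["image"],alpha=1.5)); cv2.imwrite("pics/s1.png",c)
```

```text
[ 0.55234391 -0.02547626  0.18382222] [-0.72794943 -0.7566319   0.77686376] 0.0726
```

View pics/w1.png

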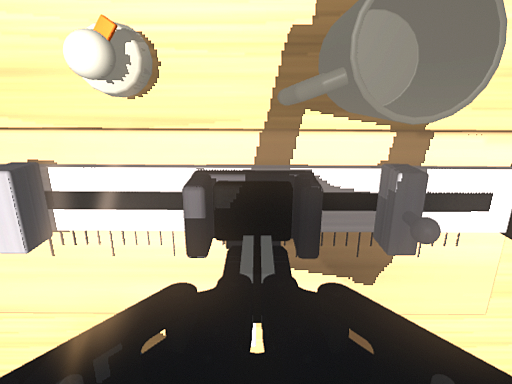

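View pics/s1.png

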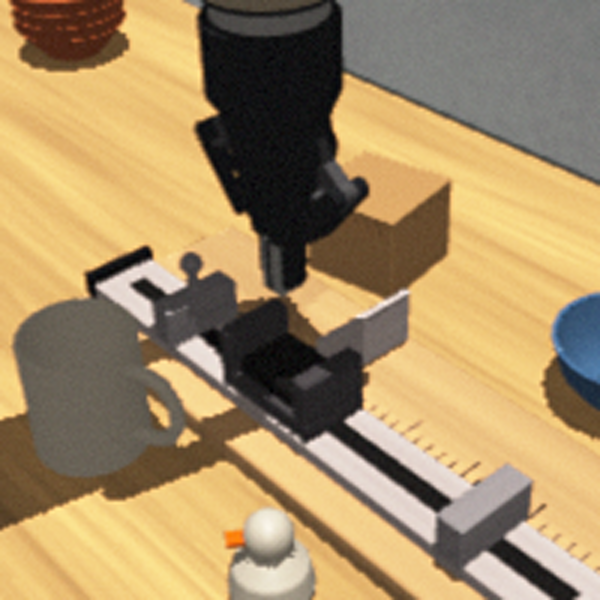

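The wrist view shows the slider centred at u≈253 and the fingertips at u≈258, so the tool sits a few mm off. I need to check how high the finger knuckles sit compared with the pin.

Run:
```python
from station import ctrl, vision
import numpy as np
s=vision.get_image("side"); o=ctrl.get_obs()["tool_pos"]
f=192/np.tan(np.radians(s["vertical_fov"])/2); R,t=np.array(s["R"]),np.array(s["t"]); c=-R.T@t
for n,(u,v) in dict(bumpR=(365,190),bumpRlow=(345,215),leftlow=(240,205),lefttop=(198,125),tip=(287,290),finL=(262,260)).items():
    u=140+u/3; v=100+v/3
    r=R.T@np.array([(u-s["cx"])/f,(v-s["cy"])/f,1])
    p=c+r*(o[0]-c[0])/r[0]; print(n,np.round(p-o,4)[1:], "above tip",round(p[2]-(o[2]-.0726),4))
```

```text
bumpR [-0.0724  0.0241] above tip 0.0967
bumpRlow [-0.0569  0.002 ] above tip 0.0746
leftlow [ 0.0363 -0.0324] above tip 0.0402
lefttop [0.0724 0.0079] above tip 0.0805
tip [-0.0044 -0.074 ] above tip -0.0014
finL [ 0.0182 -0.0633] above tip 0.0093
```

At the pin head's height the knuckles are about 36 mm wide to each side, too near the pin in this orientation. I'll turn the tool 90° so the knuckles lie across the rail.

Request:
drive_tool(
  rows=[
    [[0, 0, 0], -0.1428],
    [[0, 0, 0], -0.1428],
    [[0, 0, 0], -0.1428],
    [[0, 0, 0], -0.1428],
    [[0, 0, 0], -0.1428],
    [[0, 0, 0], -0.1428],
    [[0, 0, 0], -0.1428],
    [[0, 0, 0], -0.1428],
    [[0, 0, 0], -0.1428],
    [[0, 0, 0], -0.1428],
  ],
)

```text
t: 3.85
tool_pos: [0.5555, -0.0159, 0.1863]
tool_rot: [2.033, -2.385, 0.019]
contact_force: [0.0, 0.6, -0.2]
opening: -0.0001
grip_force: 0.0
```

Request:
drive_tool(
  rows=[
    [[0, 0, 0], -0.1428],
    [[0.004, 0, 0], 0],
    [[0, 0, 0.02], 0],
    [[0, 0, 0], 0],
    [[0, 0, 0], 0],
  ],
)

```text
t: 4.35
tool_pos: [0.5571, 0.0165, 0.1628]
tool_rot: [2.114, -2.27, 0.059]
contact_force: [-0.4, 0.9, 0.8]
opening: -0.0005
grip_force: 0.0
```

Run:
```python
from station import ctrl, vision
import cv2, numpy as np
o=ctrl.get_obs(); print(o["tool_pos"],o["tool_rot"],o["contact_force"],o["q"][5])
w=vision.get_image("wrist")
f=192/np.tan(np.radians(w["vertical_fov"])/2)
for p in ([.553,-.0295,.058],[o["tool_pos"][0],o["tool_pos"][1],o["tool_pos"][2]-.0726]):
    c=w["R"]@np.array(p)+w["t"]; print(c[:2]/c[2]*f+[w["cx"],w["cy"]])
cv2.imwrite("pics/w2.png",cv2.convertScaleAbs(w["image"],alpha=1.7))
```

```text
[0.55708741 0.01649076 0.16276908] [ 2.11377827 -2.26953756  0.05874266] [-0.35102473  0.87339545  0.75808143] -3.1344474708523817
[259.03801658 158.64803034]
[257.57260012 259.62945854]
```

View pics/w2.png

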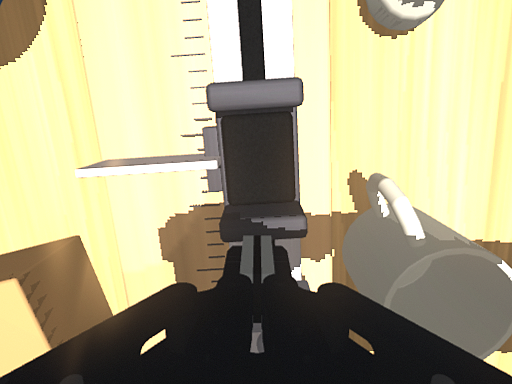

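Joint 6 ran into its limit and pushed the tool off to y=0.017. A ~13° skew across the rail is harmless, so I'll back the turn off.

Request:
drive_tool(
  rows=[
    [[0, 0, -0.02], 0],
    [[0, 0, 0], 0.11],
    [[0, 0, 0], 0.11],
    [[0, 0, 0], 0],
    [[0, 0, 0], 0],
  ],
)

```text
t: 4.9
tool_pos: [0.5573, 0.0176, 0.1827]
tool_rot: [1.858, -2.49, 0.066]
contact_force: [1.1, -0.9, 0.5]
opening: -0.0
grip_force: 0.0
```

```bash
cat > pose.py <<'E'
from station import ctrl
import numpy as np
from scipy.spatial.transform import Rotation as Q
o=ctrl.get_obs(); R=Q.from_rotvec(o["tool_rot"]).as_matrix()
print("t",o["t"],"pos",np.round(o["tool_pos"],4),"q",np.round(o["q"],3)); print(np.round(R,3))
tip=o["tool_pos"]+R[:,2]*.0726; print("tip",np.round(tip,4),"F",np.round(o["contact_force"],1))
print("shift to (.553,-.0295,same z) in tool axes",np.round(R.T@(np.array([.553,-.0295,tip[2]])-tip),4))
E
python3 pose.py
```

```text
t 4.9 pos [0.5573 0.0176 0.1827] q [-8.100e-02  2.000e-03  1.875e+00 -5.700e-02  1.263e+00 -2.917e+00]
[[-0.285 -0.959 -0.003]
 [-0.957  0.284 -0.055]
 [ 0.053 -0.013 -0.999]]
tip [0.5571 0.0136 0.1102] F [ 1.1 -0.9  0.5]
shift to (.553,-.0295,same z) in tool axes [ 0.0424 -0.0083  0.0024]
```

Request:
drive_tool(
  rows=[
    [[0.021, -0.004, 0.001], 0],
    [[0.021, -0.004, 0.001], 0],
    [[0, 0, 0.012], 0],
    [[0, 0, 0], 0],
    [[0, 0, 0], 0],
  ],
)

```text
t: 5.4
tool_pos: [0.5521, -0.0248, 0.1694]
tool_rot: [1.855, -2.489, 0.062]
contact_force: [0.6, -0.5, 0.3]
opening: -0.0002
grip_force: 0.0
```

```bash
python3 pose.py
python3 - <<'E'
from station import vision
import cv2
w=vision.get_image("wrist"); cv2.imwrite("pics/w3.png",cv2.convertScaleAbs(w["image"],alpha=1.7))
E
```

```text
t 5.4 pos [ 0.5521 -0.0248  0.1694] q [-0.159  0.006  1.895 -0.057  1.238 -2.992]
[[-0.286 -0.958 -0.005]
 [-0.957  0.285 -0.054]
 [ 0.053 -0.01  -0.999]]
tip [ 0.5517 -0.0287  0.0969] F [ 0.6 -0.5  0.3]
shift to (.553,-.0295,same z) in tool axes [ 0.0004 -0.0015  0.    ]
```

View pics/w3.png

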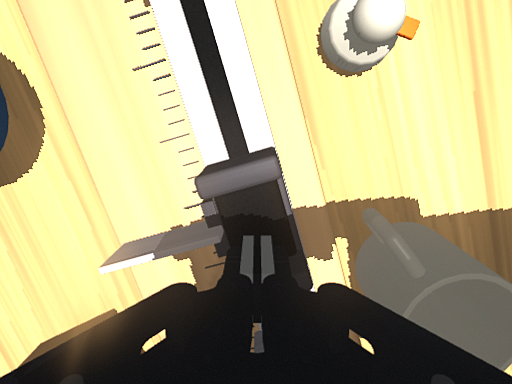

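The tips are above the pad (ear edge ~v=190, tips ~v=245), centred within a few mm. I'll descend, then press in small steps.

Request:
drive_tool(
  rows=[
    [[0, 0, 0.015], 0],
    [[0, 0, 0.015], 0],
    [[0, 0, 0.005], 0],
    [[0, 0, 0], 0],
    [[0, 0, 0], 0],
  ],
)

```text
t: 5.95
tool_pos: [0.5523, -0.0272, 0.1349]
tool_rot: [1.855, -2.49, 0.064]
contact_force: [-0.2, 0.8, -0.5]
opening: -0.0001
grip_force: 0.0
```

Request:
drive_tool(
  rows=[
    [[0, 0, 0.002], 0],
    [[0, 0, 0.002], 0],
    [[0, 0, 0.002], 0],
    [[0, 0, 0], 0],
  ],
)

```text
t: 6.35
tool_pos: [0.5531, -0.0278, 0.1308]
tool_rot: [1.855, -2.491, 0.066]
contact_force: [-2.0, 1.0, 6.5]
opening: -0.0001
grip_force: 3.0
```

Contact is at the expected height. I'll press on a few mm more.

Request:
drive_tool(
  rows=[
    [[0, 0, 0.002], 0],
    [[0, 0, 0.002], 0],
    [[0, 0, 0.001], 0],
    [[0, 0, 0], 0],
    [[0, 0, 0], 0],
  ],
)

```text
t: 6.85
tool_pos: [0.5532, -0.0281, 0.1269]
tool_rot: [1.855, -2.491, 0.066]
contact_force: [-4.8, 1.3, 11.3]
opening: 0.0003
grip_force: 5.9
```

Request:
drive_tool(
  rows=[
    [[0, 0, 0.002], 0],
    [[0, 0, 0], 0],
    [[0, 0, 0], 0],
  ],
)

```text
t: 7.15
tool_pos: [0.5532, -0.0282, 0.125]
tool_rot: [1.855, -2.491, 0.066]
contact_force: [-4.6, 0.7, 12.4]
opening: 0.0001
grip_force: 6.2
```

Request:
drive_tool(
  rows=[
    [[-0.0029, 0.0009, -0.00016], 0],
    [[-0.0029, 0.0009, -0.00016], 0],
    [[-0.0029, 0.0009, -0.00016], 0],
    [[-0.0029, 0.0009, -0.00016], 0],
    [[-0.0029, 0.0009, -0.00016], 0],
    [[-0.0029, 0.0009, -0.00016], 0],
    [[-0.0029, 0.0009, -0.00016], 0],
    [[-0.0029, 0.0009, -0.00016], 0],
    [[0, 0, 0], 0],
  ],
)

```text
t: 8.05
tool_pos: [0.5533, -0.0037, 0.1252]
tool_rot: [1.856, -2.491, 0.067]
contact_force: [-4.5, 0.3, 13.1]
opening: -0.0001
grip_force: 6.2
```

```bash
python3 pose.py
```

```text
t 8.05 pos [ 0.5533 -0.0037  0.1252] q [-0.12   0.066  1.917 -0.06   1.155 -2.948]
[[-0.286 -0.958 -0.002]
 [-0.957  0.286 -0.055]
 [ 0.053 -0.014 -0.998]]
tip [ 0.5531 -0.0077  0.0527] F [-4.5  0.3 13.1]
shift to (.553,-.0295,same z) in tool axes [ 0.0209 -0.0061  0.0012]
```

Request:
drive_tool(
  rows=[
    [[-0.0029, 0.0009, -0.00016], 0],
    [[-0.0029, 0.0009, -0.00016], 0],
    [[-0.0029, 0.0009, -0.00016], 0],
    [[-0.0029, 0.0009, -0.00016], 0],
    [[-0.0029, 0.0009, -0.00016], 0],
    [[-0.0029, 0.0009, -0.00016], 0],
    [[-0.0029, 0.0009, -0.00016], 0],
    [[0, 0, 0], 0],
  ],
)

```text
t: 8.85
tool_pos: [0.5533, 0.0177, 0.1253]
tool_rot: [1.856, -2.492, 0.068]
contact_force: [-4.1, 0.8, 13.3]
opening: -0.0
grip_force: 6.2
```

Request:
drive_tool(
  rows=[
    [[-0.0019, 0.0006, -0.0001], 0],
    [[-0.0019, 0.0006, -0.0001], 0],
    [[0, 0, 0], 0],
  ],
)

```text
t: 9.15
tool_pos: [0.5533, 0.0213, 0.1253]
tool_rot: [1.856, -2.491, 0.069]
contact_force: [-3.5, -1.4, 12.0]
opening: -0.0004
grip_force: 6.1
```

Request:
drive_tool(
  rows=[
    [[-0.0019, 0.0006, -0.0001], 0],
    [[-0.0019, 0.0006, -0.0001], 0],
    [[0, 0, 0], 0],
  ],
)

```text
t: 9.45
tool_pos: [0.5537, 0.0236, 0.1256]
tool_rot: [1.855, -2.489, 0.075]
contact_force: [-2.4, -7.3, 12.8]
opening: -0.0
grip_force: 6.1
```

The force against the motion has risen to 7 N after about 50 mm of travel, which matches contact with the stop. I'll look before releasing.

```bash
python3 - <<'E'
from station import vision
import cv2
s=vision.get_image("side"); cv2.imwrite("pics/s2.png",cv2.resize(s["image"][160:280,150:300],(750,600),interpolation=cv2.INTER_CUBIC))
E
python3 pose.py
```

```text
t 9.5 pos [0.5536 0.0235 0.1256] q [-0.069  0.068  1.914 -0.066  1.157 -2.895]
[[-0.286 -0.958  0.   ]
 [-0.957  0.285 -0.06 ]
 [ 0.058 -0.017 -0.998]]
tip [0.5537 0.0192 0.0532] F [-4.2 -7.4 12.9]
shift to (.553,-.0295,same z) in tool axes [ 0.0467 -0.0133  0.0029]
```

View pics/s2.png

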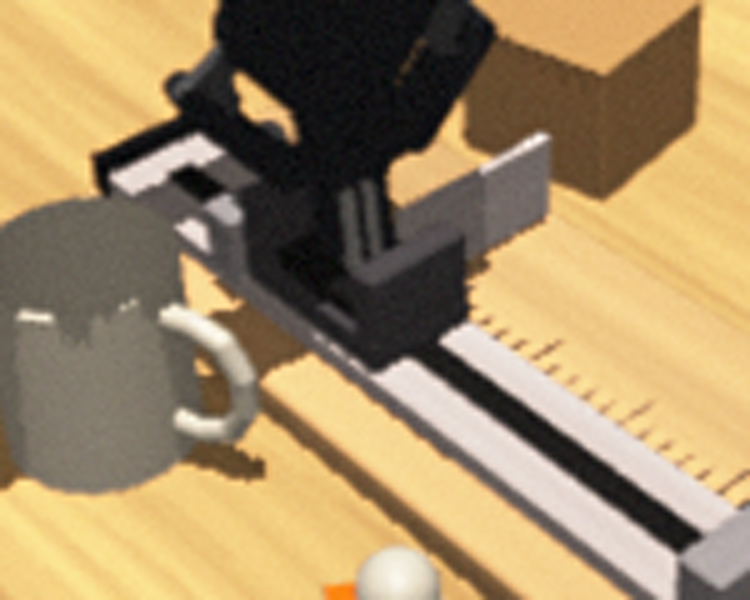

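There is no gap left between the slider and the pinned stop at ~(230,240). I'll lift straight up.

Request:
drive_tool(
  rows=[
    [[0, 0, -0.003], 0],
    [[0, 0, -0.003], 0],
    [[0.0003, 0, -0.005], 0],
    [[0.001, 0, -0.02], 0],
    [[0.002, 0, -0.04], 0],
    [[0.002, 0, -0.04], 0],
    [[0.002, 0, -0.04], 0],
    [[0, 0, 0], 0],
  ],
)

```text
t: 10.3
tool_pos: [0.5529, 0.027, 0.2809]
tool_rot: [1.861, -2.498, 0.077]
contact_force: [0.5, 0.4, 1.5]
opening: -0.0001
grip_force: 0.0
```

```bash
python3 pose.py
python3 - <<'E'
from station import vision
import cv2
s=vision.get_image("side"); cv2.imwrite("pics/s3.png",cv2.resize(s["image"][160:280,150:300],(750,600),interpolation=cv2.INTER_CUBIC))
E
```

```text
t 10.3 pos [0.5529 0.027  0.2809] q [-0.065 -0.105  1.807 -0.055  1.428 -2.909]
[[-0.287 -0.958  0.009]
 [-0.957  0.286 -0.055]
 [ 0.05  -0.024 -0.998]]
tip [0.5536 0.023  0.2084] F [0.5 0.4 1.5]
shift to (.553,-.0295,same z) in tool axes [ 0.0504 -0.0145  0.0029]
```

View pics/s3.png

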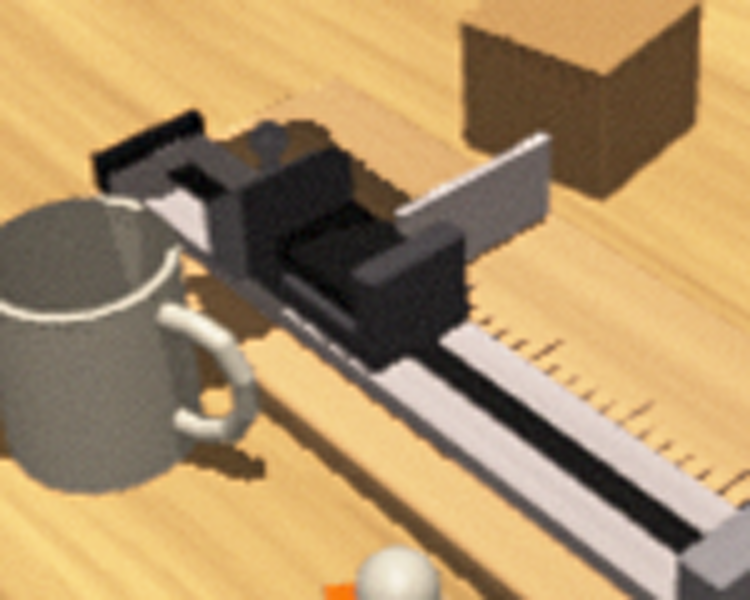

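The slider touches the pinned stop at ~(245,230), the pad is up, and the mug and the other things in view haven't moved. Handing in.

```bash
python3 -c "
from station import ctrl
print(ctrl.finish_job())"
```

```text
the job is handed in; nothing more can be done
None
```

I pressed the pad, pushed the slider against the pinned stop and released it. The last picture shows no gap at the stop, the pad up and the arm clear. I handed the job in at about 10 s and no verdict came back.

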